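Build a shelf layer on the kiln base

ROBOT

A 7-joint arm with a two-finger parallel gripper is mounted at the origin on a cart in front of the work surface, level with it; the furniture and walls round the work are solid. World frame = base frame: x ahead of the robot, y to its left, z up, the work surface at z = 0. Lengths are in m, angles in rad, forces in N, time in s.
With the tool pointing down it reaches from about 0.4 to 0.9 m from the base axis. Payload 5.5 kg.
Tool frame: the origin (TCP) lies midway between the tips of the shut fingers; the grasp point (between the pads) lies 19 mm behind it (manip.grip_depth is the distance from the TCP to the grasp point, in m); z points along the fingers, x is the direction in which the jaws open and shut, and the axes are right-handed (so a half turn about z gives the same grasp; the last joint's range is limited). The gripper opens to 92 mm and grips with 3 to 60 N. Pads are 19 mm wide; open, the fingers measure 130 mm over their backs; the gripper's body (75 mm by 190 mm) begins 47 mm behind the grasp point.
Start: joints at [-0.964, 0.501, -0.427, 1.55, 0.221, 1.138, -0.21], TCP at [0.219, 0.612, 0.192] pointing down, gripper open.
Joint ranges: [-2.88, 2.88], [-0.31, 2.03], [-1.54, 1.56], [0.2, 2.42], [-1.41, 4.55], [0.19, 2.02], [-2.57, 2.57]. Speed limits (rad/s): [2.57, 2.57, 3.14, 3.14, 3.14, 3.14, 3.14].

INTERFACE

Orientations are given as a unit quaternion [x, y, z, w].
In Python, from bench import manip, effector, viewer gives the robot as it stands. Calls block until the motion is done:
- manip.move_pose(position, orientation): joint-space move of the TCP to a pose.
- manip.servo_line(position, ori=None, vel=0.15): straight line of the TCP; ori=None keeps the orientation; vel is the mean speed in m/s.
- manip.movej(angles): joint-space move.
- effector.open_jaws() and effector.close(f_grip=None): open the fingers fully, or close them until they stop; f_grip is the grip in N (None keeps the last).
- manip.sleep(seconds).
- manip.solve_ik(position, orientation): joint angles nearest the present ones, or None.
- viewer.get_image(name): name is "side" or "top"; returns the picture (420x560x3 uint8, red, green, blue); there is no depth.
- viewer.get_calibration(name): a dict with "vfov" (degrees; the focal length in pixels is half the picture's height over the tangent of half this angle, whatever the lens; pixels are square), "cx", "cy" (the principal point, pixels), "dist_coeffs" ([k1, k2, p1, p2, k3] as OpenCV has them; the pictures are not rectified), "eye" and "attitude" of the camera in the world. Camera axes: x right, y down, z forward; pixel columns grow to the right and rows downward; lengths in m; the calibration is good to about 2 mm. A picture is of the moment at which its call begins. get_calibration takes no time and is no camera call.
A pose or a line that the arm cannot do raises manip.PlanningError and nothing moves.
- manip.hand_in(): hands the job in, once; it reports no verdict.
Readings, each from a call of its own:
- manip.current_clock(): time.
- manip.current_q(): joint angles.
- manip.current_joint_velocities(): joint speeds.
- manip.current_tau(): joint torques, N m.
- manip.current_tool_pos(): TCP position.
- manip.current_tcp_rot(): TCP orientation.
- manip.current_force(): force on the tool from outside, world axes, zero at the start.
- manip.current_wrist_torque(): the same for the moment, N m.
- manip.current_finger_gap(): finger opening in m.
Only numpy, scipy, OpenCV 4.12 (cv2) and the standard library are available. Lean on these libraries where they do the work, as an engineer would, in place of code of your own. Each camera call takes 0.05 s, during which the arm holds its last target.

TASK

Build one layer on the kiln base for firing: stand the three tall kiln props upright on the three bare round marks of the lower shelf, one on each, and stand the small cup upright in the middle of that shelf between them, touching no prop. Then lay the narrow upper shelf level across the three props, centred over the lower shelf and lengthwise along it. Leave the squat prop, the scissors and the red rubber kidney where they are.

Things in the scene. Friction and masses are not known exactly. Their poses are not given: they have to be found in the camera images.
- kiln_base: fixed kiln base, 170 x 200 mm: steel tray, firebricks and the white-washed lower kiln shelf, 110 mm (its x) x 180 mm (its y), top 42 mm above the worktop. Origin: centre of the underside, at worktop height; z up, y lengthwise. Three bare buff round marks, 30 mm across, on the shelf, one for each tall prop, centres at its own (x, y) = (20, 70), (-20, 70) and (0, -70) mm
- prop_a_center (a point): tall kiln prop: upright hollow tube of buff fired clay, 24 mm in diameter, 50 mm tall, 45 g; the three tall props are alike and interchangeable. The point is its centre, 25 mm above its foot; z is its own axis. At the start it stands on the wooden ware board (fixed, 70 x 180 x 8 mm), in a row of three from left to right
- prop_b_center (a point): tall kiln prop: upright hollow tube of buff fired clay, 24 mm in diameter, 50 mm tall, 45 g; the three tall props are alike and interchangeable. The point is its centre, 25 mm above its foot; z is its own axis. At the start it stands on the wooden ware board (fixed, 70 x 180 x 8 mm), in a row of three from left to right
- prop_c_center (a point): tall kiln prop: upright hollow tube of buff fired clay, 24 mm in diameter, 50 mm tall, 45 g; the three tall props are alike and interchangeable. The point is its centre, 25 mm above its foot; z is its own axis. At the start it stands on the worktop itself
- prop_squat_center (a point): squat kiln prop, of no use here: the same buff clay tube but wider and only about half as tall, 32 mm in diameter, 28 mm tall. It stands among the tall props on the ware board (8 mm thick). The point is its centre
- cup_center (a point): the ware to be fired: small handleless cup of pinkish unglazed clay standing upright on the worktop, round, 48 mm across at the rim, 36 mm at the foot, 38 mm tall, 60 g; its sides are nearly upright in the upper half. The point is its centre, 19 mm above its foot; z is its own axis
- upper_shelf_center (a point): upper kiln shelf: narrow white-washed flat slab of buff clay, 64 mm wide (its x) x 180 mm long (its y), 12 mm thick, 280 g, lying flat on the worktop; can be gripped across its 64 mm width. The point is its centre, 6 mm above its underside; z up
- scissors: bystander: scissors with blue handles, 199 mm long, 9 mm thick, lying on the worktop behind the kiln base; origin at the centre of the underside
- rubber_kidney: bystander: red rubber kidney, 52 x 100 x 8 mm, lying on the middle of the grey banding wheel (a fixed 203 mm wide disc, its top 104 mm above the worktop); origin at the centre of the underside

How it is judged:
By the outcome, as a careful person would: the job done as asked, in the order asked, and still so for the second after the job is handed in, with the robot touching nothing.
It also fails if it takes over 125 s, if anything falls off the work surface, if the arm or the gripper's body presses on something with over 40 N, if the wrist force passes 120 N, or if a joint passes its speed limit or range.

## Working session

There is one attempt and no reset: what is moved stays moved. The work goes in short steps, each a Python script; the robot and the scene stay as the last script left them, time stands still between calls to the robot, and variables do not carry over. Pictures are saved under pics/ and viewed, and the job is handed in when it is done.

```bash
ls; mkdir -p pics; python3 - <<'E'
from bench import manip, effector, viewer
import cv2
for n in ("side","top"):
    im=viewer.get_image(n); cv2.imwrite(f"pics/{n}0.png",im[:,:,::-1]); print(n,viewer.get_calibration(n))
print(manip.current_clock(),manip.current_tcp_rot(),manip.grip_depth)
E
```

```text
pics
side {'vfov': 47.21542209778067, 'cx': 277.14753911397906, 'cy': 206.17857570741663, 'dist_coeffs': array([0.03405673, 0.        , 0.        , 0.        , 0.        ]), 'eye': array([ 0.37986137, -0.98940841,  0.57183016]), 'attitude': array([ 0.83878617, -0.06936308,  0.03752267, -0.53871938])}
top {'vfov': 46.81484946134354, 'cx': 283.5872903366741, 'cy': 205.3597241703423, 'dist_coeffs': array([-0.11922939,  0.        ,  0.        ,  0.        ,  0.        ]), 'eye': array([0.433439  , 0.01177517, 1.26728828]), 'attitude': array([-0.70576023,  0.70657866, -0.03052454,  0.04144087])}
0.1 [ 8.17627599e-01  5.75746750e-01 -7.38268753e-04  4.93868380e-04] 0.0188
```

View pics/top0.png

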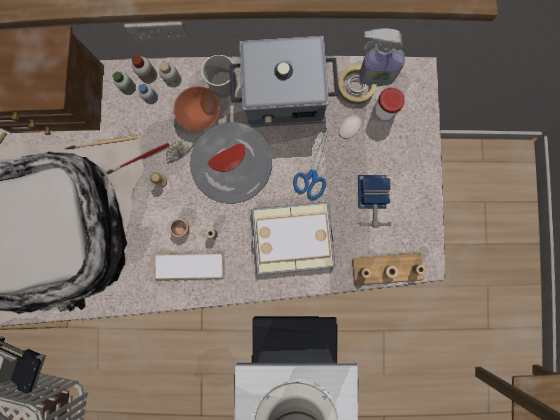

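View pics/side0.png

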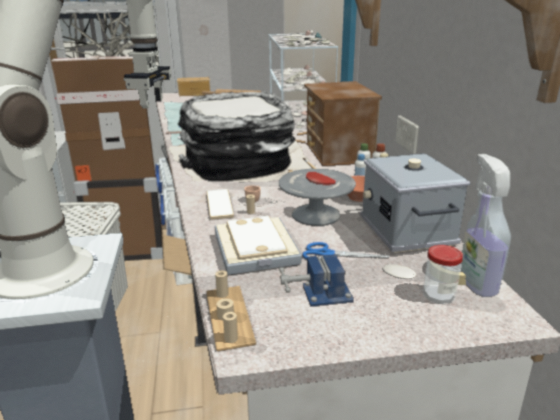

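```bash
cat > h.py <<'E'
from bench import manip, effector, viewer
import cv2, numpy as np
from scipy.spatial.transform import Rotation as R
def K(n):
    c=viewer.get_calibration(n); f=210/np.tan(np.radians(c['vfov'])/2)
    return np.array([[f,0,c['cx']],[0,f,c['cy']],[0,0,1]]),c['dist_coeffs'],c['eye'],R.from_quat(c['attitude']).as_matrix()
def cast(n,pts,z):
    k,d,e,r=K(n); p=cv2.undistortPoints(np.array(pts,float).reshape(-1,1,2),k,d).reshape(-1,2)
    v=np.c_[p,np.ones(len(p))]@r.T
    return e+v*((z-e[2])/v[:,2])[:,None]
def proj(n,P):
    k,d,e,r=K(n); rv,_=cv2.Rodrigues(r.T)
    return cv2.projectPoints(np.array(P,float).reshape(-1,1,3),rv,-r.T@e,k,d)[0].reshape(-1,2)
def snap(n,f,box=None,s=1):
    im=viewer.get_image(n)
    save(im,f,box,s); return im
def save(im,f,box=None,s=1):
    if box: im=im[box[1]:box[3],box[0]:box[2]]
    cv2.imwrite('pics/'+f,cv2.resize(im[:,:,::-1],None,fx=s,fy=s,interpolation=cv2.INTER_NEAREST))
E
python3 - <<'E'
from h import *
t=viewer.get_image('top'); s=viewer.get_image('side')
np.save('t0.npy',t);np.save('s0.npy',s)
save(t,'t_left.png',(140,160,240,290),4.5); save(t,'t_mid.png',(240,195,345,285),6);save(t,'t_right.png',(345,245,435,295),8)
save(s,'s_a.png',(190,170,330,350),3.3)
print(cast('top',[[366,272],[391,272],[420,269],[211,233],[157,180]],.05), cast('top',[[265,233],[265,248],[321,235]],.042), cast('top',[[179,228]],.038),cast('top',[[189,266]],.012))
E
```

```text
[[ 0.3902709  -0.17504634  0.05      ]
 [ 0.38987144 -0.23788313  0.05      ]
 [ 0.39675277 -0.31147492  0.05      ]
 [ 0.48812968  0.21365604  0.05      ]
 [ 0.62395394  0.35577477  0.05      ]] [[ 0.48851914  0.07770459  0.042     ]
 [ 0.45069164  0.07759623  0.042     ]
 [ 0.48328339 -0.06369618  0.042     ]] [[0.50134535 0.29844273 0.038     ]] [[0.40413816 0.2765077  0.012     ]]
```

View pics/t_left.png

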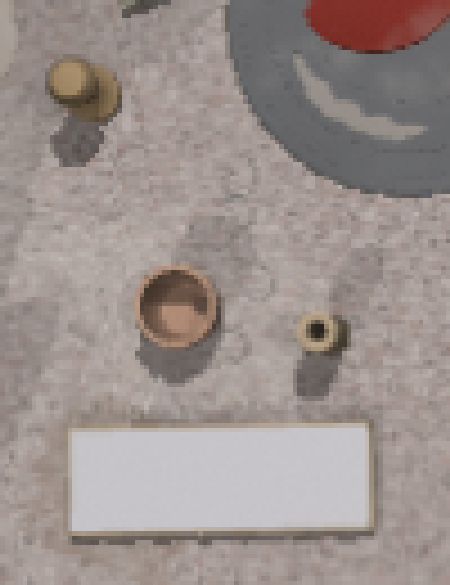

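View pics/t_mid.png

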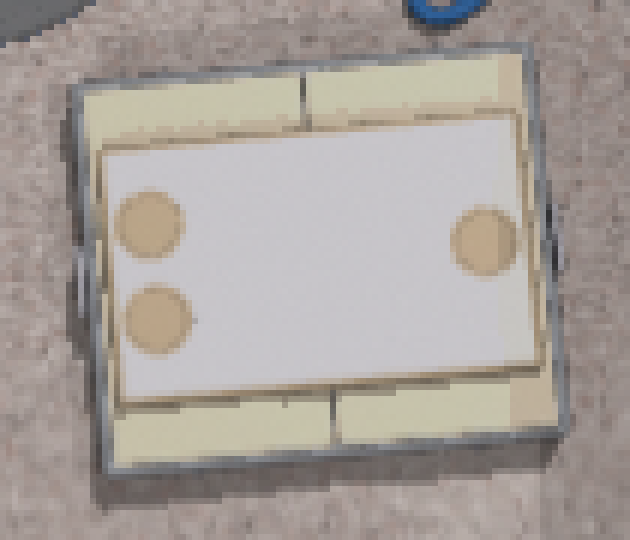

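View pics/t_right.png

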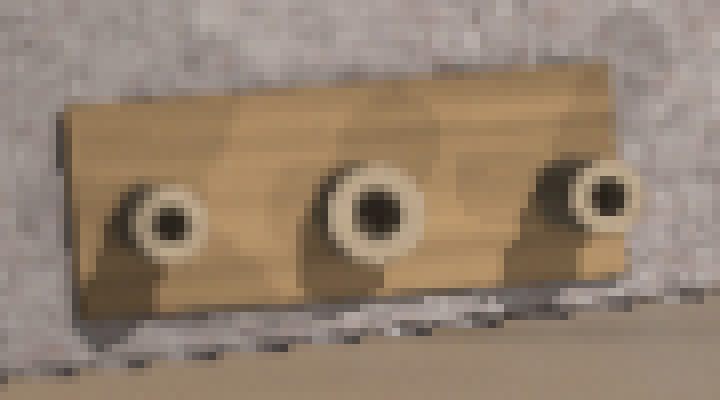

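View pics/s_a.png

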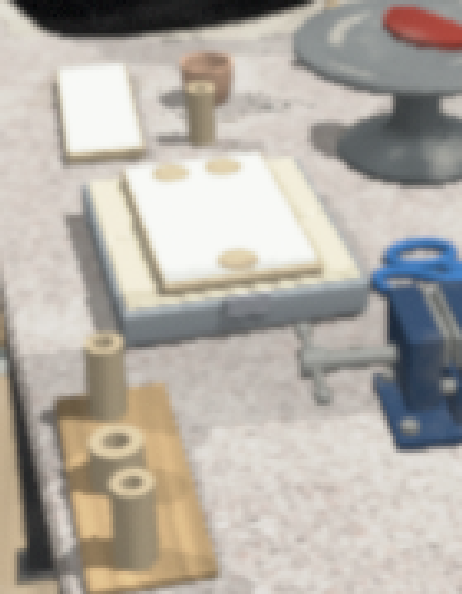

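```bash
cat > meas.py <<'E'
from h import *
U=8
def crop(im,box):
    x0,y0,x1,y1=box
    return cv2.resize(im[y0:y1,x0:x1],None,fx=U,fy=U,interpolation=cv2.INTER_CUBIC)
def back(p,box): return (np.asarray(p,float)+.5)/U-.5+np.array(box[:2])
def big(m,box,near):
    cs,_=cv2.findContours(m.astype(np.uint8),cv2.RETR_EXTERNAL,cv2.CHAIN_APPROX_NONE)
    c=[c for c in cs if len(c)>40]
    return min(c,key=lambda c:np.linalg.norm(back(cv2.minEnclosingCircle(c)[0],box)-near))
E
python3 - <<'E'
from meas import *
t=np.load('t0.npy')
vis=[]
for name,u,v,z,r in [('A',366.4,272.4,.058,.012),('S',391.5,271.2,.036,.016),('B',420,269,.058,.012),('C',210.4,233.1,.050,.012)]:
    box=[int(u)-9,int(v)-9,int(u)+11,int(v)+11]
    c=crop(t,box); g=c.astype(int); 
    lum=g.sum(2)/3; 
    print(name,'rim rgb',t[int(v)-5:int(v)+6,int(round(u))].tolist())
E
```

```text
A rim rgb [[147, 120, 85], [166, 144, 117], [188, 167, 140], [148, 131, 109], [72, 63, 51], [41, 35, 28], [41, 35, 28], [46, 40, 33], [148, 134, 111], [187, 167, 139], [170, 146, 118]]
S rim rgb [[185, 163, 135], [186, 165, 137], [134, 118, 98], [63, 55, 45], [42, 35, 29], [41, 34, 26], [39, 32, 26], [48, 41, 34], [90, 82, 69], [170, 152, 127], [185, 165, 138]]
B rim rgb [[151, 126, 95], [180, 159, 131], [187, 167, 139], [100, 87, 72], [43, 38, 30], [39, 33, 26], [40, 34, 29], [61, 52, 42], [185, 166, 139], [185, 166, 139], [157, 129, 95]]
C rim rgb [[170, 157, 148], [185, 166, 142], [171, 151, 125], [97, 85, 69], [44, 37, 30], [41, 35, 29], [45, 38, 31], [103, 92, 76], [182, 163, 136], [169, 149, 124], [117, 104, 93]]
```

```bash
cat > m1.py <<'E'
from meas import *
import sys
def hole(t,u,v,z,w=9):
    box=[int(u)-w,int(v)-w,int(u)+w+2,int(v)+w+2]; c=crop(t,box)
    ct=big(c[:,:,1]<100,box,(u,v)); m=cv2.moments(ct); p=back((m['m10']/m['m00'],m['m01']/m['m00']),box)
    return p,cast('top',[p],z)[0],2*np.sqrt(m['m00']/np.pi)/U
E
python3 - <<'E'
from m1 import *
t=np.load('t0.npy')
for name,u,v,z in [('A',366.4,272.4,.058),('S',391.5,271.2,.036),('B',420,269,.058),('C',210.4,233.1,.050)]:
    p,P,d=hole(t,u,v,z); print(name,p.round(2),P.round(4),d)
# cup
box=[165,214,194,243]; c=crop(t,box).astype(int)
print(t[228,160:200:2].tolist())
m=(c[:,:,0]-c[:,:,2]>28)
ct=big(m,box,(179,228)); (e)=cv2.minEnclosingCircle(cv2.convexHull(ct)); p=back(e[0],box); P=cast('top',[p],.038)[0]
q=cast('top',back(ct[:,0,:],box),.038)
print('cup',p,P,'diam',2*np.linalg.norm(q-P,axis=1).max(), np.ptp(q,axis=0), (q.max(0)+q.min(0))/2)
# shelf lower/upper white
hsv=lambda b:cv2.cvtColor(crop(t,b),cv2.COLOR_RGB2HSV)
for nm,box,z,near in [('up',[145,243,235,288],.012,(189,266)),('low',[248,205,340,272],.042,(293,237))]:
    c=crop(t,box).astype(int); m=(c.min(2)>168)&(c.max(2)-c.min(2)<22)
    m=cv2.morphologyEx(m.astype(np.uint8),cv2.MORPH_OPEN,np.ones((17,17)))
    cs,_=cv2.findContours(m,cv2.RETR_EXTERNAL,cv2.CHAIN_APPROX_NONE); ct=max(cs,key=cv2.contourArea)
    q=cast('top',back(ct[:,0,:],box),z)
    r=cv2.minAreaRect((q[:,:2]*1000).astype(np.float32)); print(nm,r)
    save(np.dstack([m*255]*3),nm+'_m.png')
# marks
for u,v in [(265,232),(266,248),(320,235)]:
    box=[u-9,v-9,u+10,v+10]; c=crop(t,box).astype(int); m=(c[:,:,0]-c[:,:,2]>28)
    ct=big(m,box,(u,v)); mm=cv2.moments(ct); p=back((mm['m10']/mm['m00'],mm['m01']/mm['m00']),box)
    print('mark',p,cast('top',[p],.042)[0].round(4), np.ptp(cast('top',back(ct[:,0,:],box),.042),axis=0)[:2])
E
```

```text
A [365.84 272.6 ] [ 0.3891 -0.1734  0.058 ] 4.220830065561635
S [391.75 271.25] [ 0.3913 -0.2427  0.036 ] 5.742378842592333
B [420.59 269.16] [ 0.3966 -0.3108  0.058 ] 4.361079648376247
C [209.94 232.98] [0.4882 0.2163 0.05  ] 4.0769773569594205
[[177, 166, 161], [165, 155, 149], [175, 165, 160], [167, 157, 152], [161, 151, 146], [184, 149, 127], [91, 71, 60], [109, 85, 72], [178, 143, 121], [175, 139, 118], [175, 139, 117], [156, 123, 104], [90, 71, 61], [146, 117, 99], [82, 69, 61], [167, 158, 154], [174, 163, 159], [163, 153, 148], [175, 162, 156], [178, 166, 161]]
cup [178.4375     227.42166138] [0.5028252 0.2999325 0.038    ] diam 0.04989743044786826 [0.0480489 0.0490848 0.       ] [0.50282134 0.30015144 0.038     ]
up ((404.7516174316406, 279.14501953125), (58.19718933105469, 173.439453125), 1.3326791524887085)
low ((477.2463073730469, 7.91680908203125), (103.40945434570312, 173.1160125732422), 5.249792575836182)
mark [264.3592691  232.04835878] [0.4909 0.0793 0.042 ] [0.02845078 0.03003525]
mark [265.02221379 248.41885238] [0.4496 0.0775 0.042 ] [0.03868238 0.03401602]
mark [320.36311788 234.81537267] [ 0.4838 -0.0621  0.042 ] [0.02902476 0.02967521]
```

View pics/up_m.png

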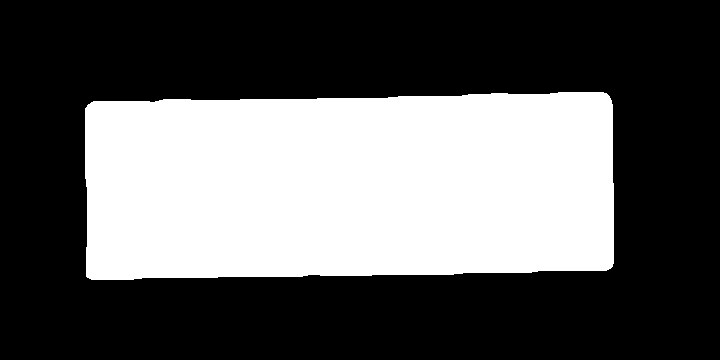

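```bash
python3 - <<'E'
from h import *
for z in (.05,.1,.2): print(z,cast('top',[[125,230],[120,270],[60,310]],z)[:,:2].round(3).tolist())
s=np.load('s0.npy'); save(s,'s_b.png',(120,60,330,250),3.5)
save(s,'s_c.png',(195,180,330,350),3.5)
yaw=np.radians(5.35);b=np.array([.4772,.0079])
def B(x,y,z): return [b[0]+x*np.cos(yaw)-y*np.sin(yaw),b[1]+x*np.sin(yaw)+y*np.cos(yaw),z]
P=[B(.02,.07,.042),B(-.02,.07,.042),B(0,-.07,.042),[.3891,-.1734,.058],[.3966,-.3108,.058],[.4882,.2163,.05],[.5028,.3,.038],[.4048,.2791,.012]]
q=proj('side',P); print(q.round(1))
im=s.copy()
S=4;im=cv2.resize(im,None,fx=S,fy=S,interpolation=cv2.INTER_CUBIC)
for p in q: cv2.drawMarker(im,tuple(((p+.5)*S).astype(int).tolist()),(255,0,0),cv2.MARKER_CROSS,14,1)
save(im,'s_d.png',(190*S,170*S,310*S,350*S),.83)
E
```

```text
0.05 [[0.495, 0.436], [0.393, 0.447], [0.289, 0.605]]
0.1 [[0.493, 0.419], [0.395, 0.429], [0.295, 0.581]]
0.2 [[0.488, 0.384], [0.398, 0.393], [0.307, 0.532]]
[[256.3 220.2]
 [240.4 222.2]
 [260.7 248.2]
 [220.  273. ]
 [228.3 315.5]
 [249.4 195.9]
 [251.5 188.1]
 [218.6 201.6]]
```

View pics/s_d.png

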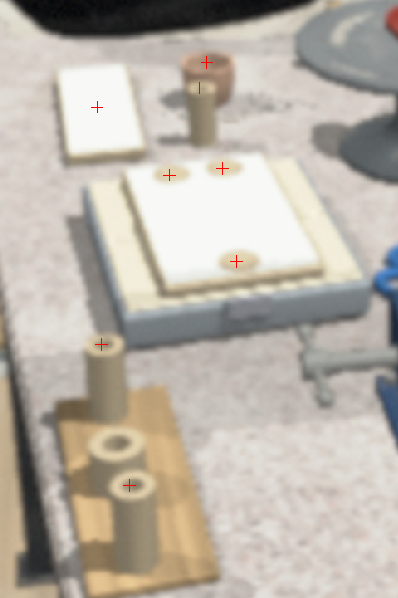

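View pics/s_b.png

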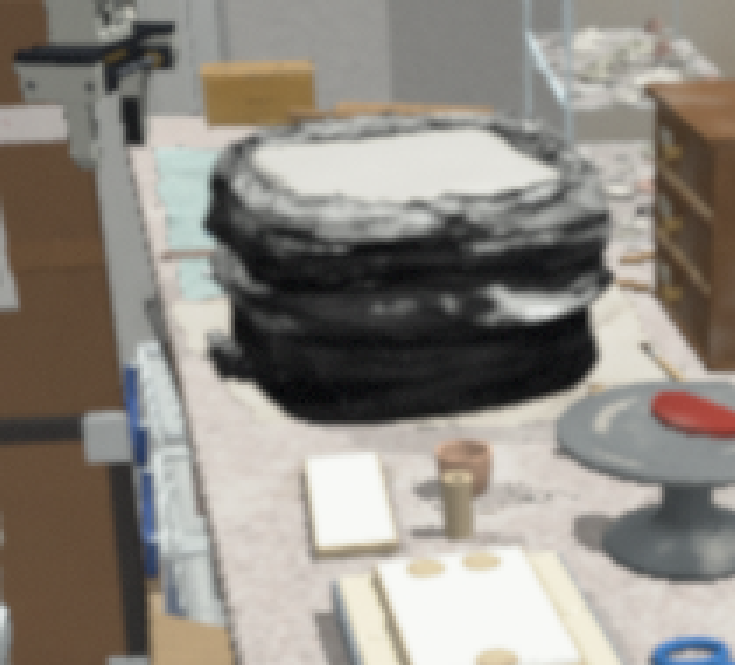

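```bash
cat >> h.py <<'E'
yaw=np.radians(5.35);b=np.array([.4772,.0079])
def Bp(x,y): return np.array([b[0]+x*np.cos(yaw)-y*np.sin(yaw),b[1]+x*np.sin(yaw)+y*np.cos(yaw)])
def quat(deg):
    best=None; 
    a=np.radians(deg); x=np.array([np.cos(a),np.sin(a),0]); z=np.array([0,0,-1.])
    return R.from_matrix(np.c_[x,np.cross(z,x),z]).as_quat()
def bestq(p,deg):
    q0=np.array(manip.current_q()); c=[]
    for d in (deg,deg+180):
        s=manip.solve_ik(list(p),quat(d).tolist())
        if s is not None: c.append((np.abs(np.array(s)-q0).max(),d))
    print('ik',c); return quat(min(c)[1]).tolist()
def st(m=''): print(m,'t',round(manip.current_clock(),2),'tcp',np.round(manip.current_tool_pos(),4),'gap',round(manip.current_finger_gap(),4),'F',np.round(manip.current_force(),1))
def over(xy,z,deg): 
    p=[float(xy[0]),float(xy[1]),z]; manip.move_pose(p,bestq(p,deg))
def lin(xy,z,vel=.15): manip.servo_line([float(xy[0]),float(xy[1]),z],vel=vel)
def pick(xy,z,deg,f,hi=.2,lift=.22):
    over(xy,hi,deg); lin(xy,z+.03,.25); lin(xy,z,.08); st('at'); effector.close(f_grip=f); st('closed'); lin(xy,lift,.2); st('lifted')
def place(xy,z,deg,hi=.22,up=.22):
    over(xy,hi,deg); lin(xy,z+.02,.2); lin(xy,z,.04); st('down'); effector.open_jaws(); st('open'); lin(xy,z+.06,.12); lin(xy,up,.3); st('up')
E
python3 - <<'E'
from h import *
print(cast('top',[[231,162]],.104))
p=manip.current_tool_pos(); manip.servo_line([p[0],p[1],.36],vel=.2); st()
over([.4882,.2163],.3,45); st()
snap('top','a1.png'); snap('side','a2.png')
E
```

```text
[[0.6590442  0.15818214 0.104     ]]
 t 1.19 tcp [0.2189 0.6108 0.3585] gap 0.092 F [ 0.1 -0.2  0.2]
ik [(np.float64(0.6809390412092224), 45), (np.float64(2.2256081447695806), 225)]
 t 2.95 tcp [0.4878 0.2181 0.3002] gap 0.0921 F [-0.5 -0.2  0.9]
```

View pics/a2.png

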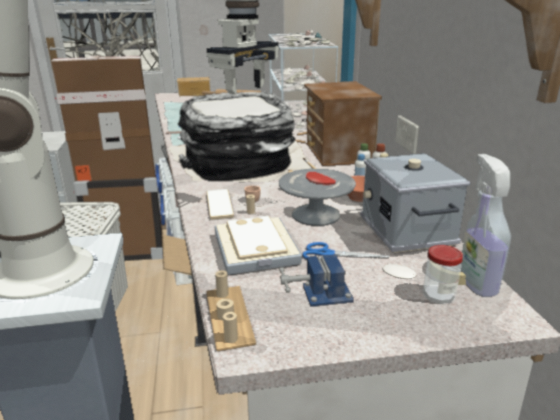

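```bash
python3 - <<'E'
from h import *
st()
pick([.4882,.2163],.018,45,15,hi=.2)
snap('side','b2.png',(150,60,330,260),3)
E
```

```text
t 3.05 tcp [0.4878 0.218  0.3001] gap 0.0916 F [ 0.5  0.2 -0.1]
ik [(np.float64(0.21099745279085824), 45), (np.float64(2.4973983062091305), 225)]
at t 4.82 tcp [0.4878 0.2162 0.0176] gap 0.0916 F [-0.6  0.4 -0.2]
closed t 6.26 tcp [0.4882 0.2163 0.018 ] gap 0.0005 F [ 0.5  0.1 -0.1]
lifted t 7.42 tcp [0.4874 0.2158 0.2188] gap 0.0004 F [-0.2  0.  -1.8]
```

View pics/b2.png

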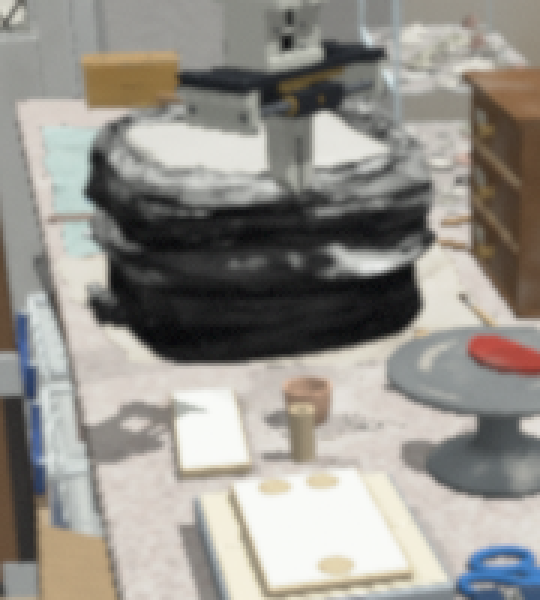

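```bash
python3 - <<'E'
from h import *
p=manip.current_tool_pos(); st(); print(manip.current_tcp_rot(),manip.current_q())
im=viewer.get_image('top'); q=proj('top',[p,[.4882,.2163,.05]]);print(q, proj('side',[p,[.4882,.2163,.05]]))
save(im,'c1.png',(100,130,300,290),4)
E
```

```text
t 7.47 tcp [0.4872 0.2158 0.2186] gap 0.0004 F [-0.7  0.2 -0.2]
[ 9.23866726e-01  3.82712023e-01 -1.33370860e-03  2.27311269e-05] [-0.28221108  0.24373475 -0.21710643  1.81875672  0.05847546  1.08797235
  0.26505741]
[[197.32336911 229.91546755]
 [209.96018467 232.9710756 ]] [[246.72246378 136.21230608]
 [249.42615495 195.88650203]]
```

View pics/c1.png

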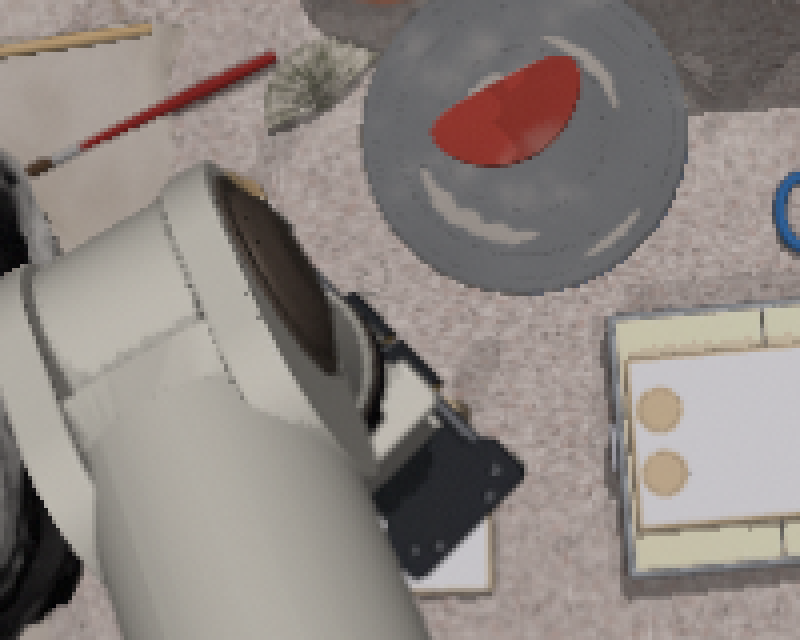

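```bash
python3 - <<'E'
from h import *
over([.4772,.0079],.22,5.35+90); lin([.4772,.0079],.13); manip.sleep(.3); st()
p=manip.current_tool_pos(); print(proj('top',[p]),proj('side',[p]))
im=viewer.get_image('side'); save(im,'d2.png',(180,90,340,280),3.1)
im=viewer.get_image('top'); save(im,'d1.png',(220,170,380,290),4)
E
```

```text
ik [(np.float64(1.2990247127579215), 95.35), (np.float64(1.7913838654246514), 275.35)]
 t 9.75 tcp [0.4778 0.0079 0.1307] gap 0.0006 F [0.2 0.5 0.4]
[[292.7437257  235.84849688]] [[253.21774562 199.42833675]]
```

View pics/d2.png

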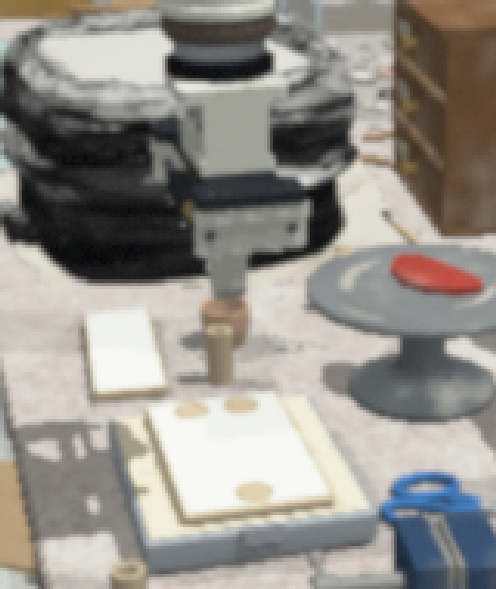

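View pics/d1.png

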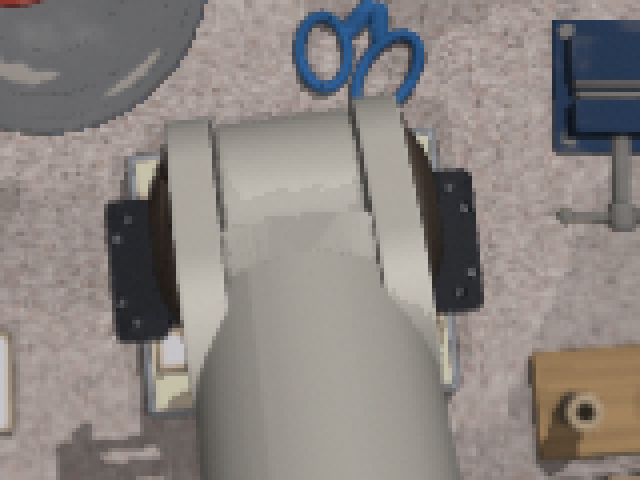

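```bash
python3 - <<'E'
from h import *
p=np.array(manip.current_tool_pos())
for dz in (0,.02,.03,.04): print(dz,proj('side',[p+[0,0,dz]]).round(1),proj('top',[p+[0,0,dz+.075]]).round(1))
p2=[.4872,.2158,.2186]
for dz in (0,.02,.03,.04): print(dz,proj('side',[np.array(p2)+[0,0,dz]]).round(1))
p2=[.219,.612,.192]
for dz in (0,.02,.03,.04): print(dz,proj('side',[np.array(p2)+[0,0,dz]]).round(1))
im=viewer.get_image('side'); save(im,'d3.png',(225,150,285,220),8)
save(np.load('s0.npy'),'d4.png',(120,40,190,110),8)
E
```

```text
0 [[253.1 199.6]] [[292.9 234.7]]
0.02 [[252.8 191.5]] [[292.9 234.3]]
0.03 [[252.7 187.4]] [[292.9 234.1]]
0.04 [[252.5 183.2]] [[292.9 233.9]]
0 [[246.7 136.2]]
0.02 [[246.4 128.6]]
0.03 [[246.3 124.8]]
0.04 [[246.1 121. ]]
0 [[153.  114.6]]
0.02 [[152.3 108.5]]
0.03 [[151.9 105.5]]
0.04 [[151.5 102.4]]
```

View pics/d3.png

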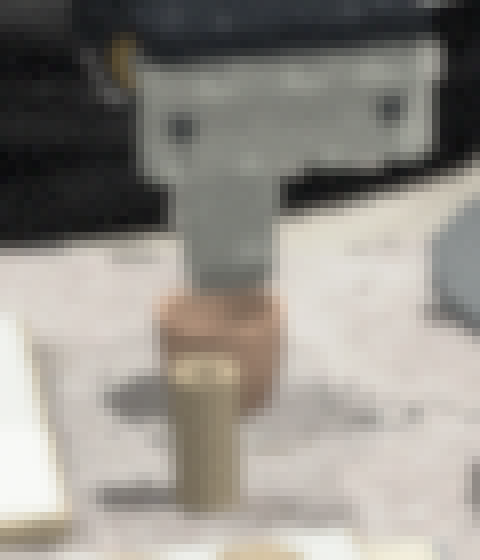

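View pics/d4.png

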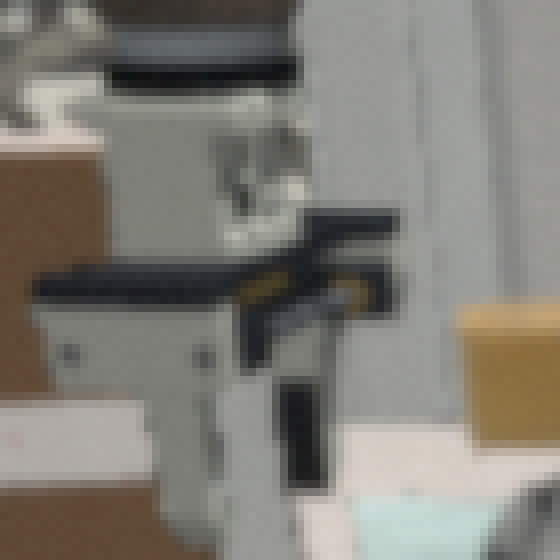

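```bash
python3 - <<'E'
from h import *
c=[.4772,.0079]
lin(c,.052,.1); manip.sleep(.1); st()
f0=np.mean([manip.current_force()[2] for _ in range(8)]); z=.052
while z>.002:
    z-=.002; lin(c,z,.05); f=np.mean([manip.current_force()[2] for _ in range(5)])-f0
    if abs(f)>3: break
print('contact',z,f); st()
lin(c,z+.004,.05); manip.sleep(.1)
f0=np.mean([manip.current_force()[2] for _ in range(8)])
z+=.004
for i in range(12):
    z-=.0005; lin(c,z,.02); f=np.mean([manip.current_force()[2] for _ in range(5)])-f0; print(round(z,4),round(f,1),manip.current_tool_pos()[2].round(4))
    if abs(f)>8: break
im=viewer.get_image('side'); save(im,'e2.png',(200,150,300,280),4.5)
lin(c,.1,.2); st()
E
```

```text
t 10.93 tcp [0.4779 0.0079 0.0527] gap 0.0002 F [-0.1 -0.   0.6]
contact 0.005999999999999965 18.164659790327562
 t 16.68 tcp [0.4773 0.0079 0.0075] gap 0.0004 F [-5.3 -0.7 18.8]
0.0095 0.9 0.0092
0.009 -0.1 0.0089
0.0085 -0.5 0.0085
0.008 -0.0 0.008
0.0075 2.5 0.0076
0.007 8.2 0.0076
 t 19.2 tcp [0.4767 0.0078 0.0994] gap 0.0004 F [0.1 0.7 0.3]
```

View pics/e2.png

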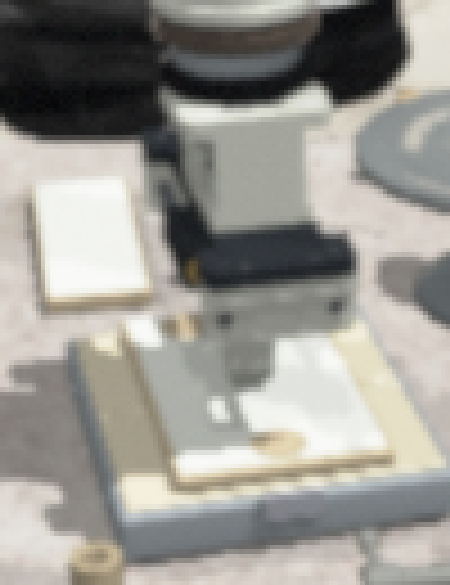

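```bash
sed -i 's/^def over/DZ=.0343\ndef over/; s/p=\[float(xy\[0\]),float(xy\[1\]),z\]; manip/p=[float(xy[0]),float(xy[1]),z-DZ]; manip/; s/servo_line(\[float(xy\[0\]),float(xy\[1\]),z\]/servo_line([float(xy[0]),float(xy[1]),z-DZ]/' h.py; sed -i "s/^def st.*/def st(m=''): print(m,'t',round(manip.current_clock(),2),'tip',np.round(np.array(manip.current_tool_pos())+[0,0,.0343],4),'gap',round(manip.current_finger_gap(),4),'F',np.round(manip.current_force(),1))/" h.py
tail -22 h.py; python3 - <<'E'
from h import *
print(proj('side',[[.4772,.0079-d,.042] for d in (0,.01,.02)]))
p=[.4772,.0079]; lin(p,.2,.25); effector.open_jaws()
pick([.4882,.2163],.022,45,15,hi=.2)
im=viewer.get_image('side'); save(im,'f2.png',(180,60,340,260),3)
E
```

```text
cv2.imwrite('pics/'+f,cv2.resize(im[:,:,::-1],None,fx=s,fy=s,interpolation=cv2.INTER_NEAREST))
yaw=np.radians(5.35);b=np.array([.4772,.0079])
def Bp(x,y): return np.array([b[0]+x*np.cos(yaw)-y*np.sin(yaw),b[1]+x*np.sin(yaw)+y*np.cos(yaw)])
def quat(deg):
    best=None; 
    a=np.radians(deg); x=np.array([np.cos(a),np.sin(a),0]); z=np.array([0,0,-1.])
    return R.from_matrix(np.c_[x,np.cross(z,x),z]).as_quat()
def bestq(p,deg):
    q0=np.array(manip.current_q()); c=[]
    for d in (deg,deg+180):
        s=manip.solve_ik(list(p),quat(d).tolist())
        if s is not None: c.append((np.abs(np.array(s)-q0).max(),d))
    print('ik',c); return quat(min(c)[1]).tolist()
def st(m=''): print(m,'t',round(manip.current_clock(),2),'tip',np.round(np.array(manip.current_tool_pos())+[0,0,.0343],4),'gap',round(manip.current_finger_gap(),4),'F',np.round(manip.current_force(),1))
DZ=.0343
def over(xy,z,deg): 
    p=[float(xy[0]),float(xy[1]),z-DZ]; manip.move_pose(p,bestq(p,deg))
def lin(xy,z,vel=.15): manip.servo_line([float(xy[0]),float(xy[1]),z-DZ],vel=vel)
def pick(xy,z,deg,f,hi=.2,lift=.22):
    over(xy,hi,deg); lin(xy,z+.03,.25); lin(xy,z,.08); st('at'); effector.close(f_grip=f); st('closed'); lin(xy,lift,.2); st('lifted')
def place(xy,z,deg,hi=.22,up=.22):
    over(xy,hi,deg); lin(xy,z+.02,.2); lin(xy,z,.04); st('down'); effector.open_jaws(); st('open'); lin(xy,z+.06,.12); lin(xy,up,.3); st('up')
[[254.19027645 233.967596  ]
 [254.67798994 235.94760959]
 [255.17356866 237.95970621]]
ik [(np.float64(1.2943358112775627), 45), (np.float64(3.693648586453989), 225)]
at t 23.52 tip [0.4877 0.2162 0.0215] gap 0.0918 F [ 0.6 -0.2  0.1]
closed t 24.59 tip [0.4882 0.2163 0.022 ] gap 0.0235 F [-0.6 -0.1 -1.2]
lifted t 25.73 tip [0.4873 0.2158 0.2188] gap 0.0232 F [ 0.1  0.6 -0.7]
```

View pics/f2.png

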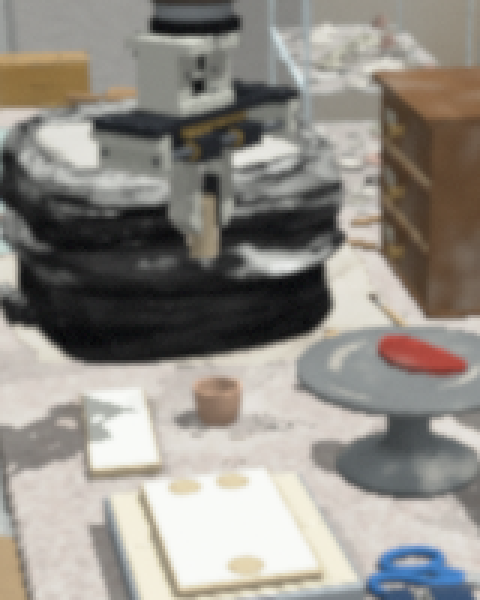

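```bash
python3 - <<'E'
from h import *
place(Bp(.02,.07),.0645,95.35)
over([.389,-.1734],.22,0); st()
t=viewer.get_image('top'); np.save('t1.npy',t); save(t,'g1.png',(235,190,435,300),4)
im=viewer.get_image('side'); save(im,'g2.png',(190,170,310,340),3.5)
E
```

```text
ik [(np.float64(1.1292020478196354), 95.35), (np.float64(1.9082325695949254), 275.35)]
down t 28.31 tip [0.4904 0.0795 0.0643] gap 0.0237 F [ 0.2 -0.8 -0.5]
open t 29.48 tip [0.4906 0.0795 0.0645] gap 0.0921 F [-0.7 -0.1  0.5]
up t 30.6 tip [0.4907 0.0794 0.2201] gap 0.0919 F [-0.6 -0.7 -0.1]
ik [(np.float64(1.0221130351993917), 0), (np.float64(3.8647739632764972), 180)]
 t 31.66 tip [ 0.3889 -0.1724  0.2191] gap 0.0918 F [-0.9 -0.  -0.1]
```

View pics/g1.png

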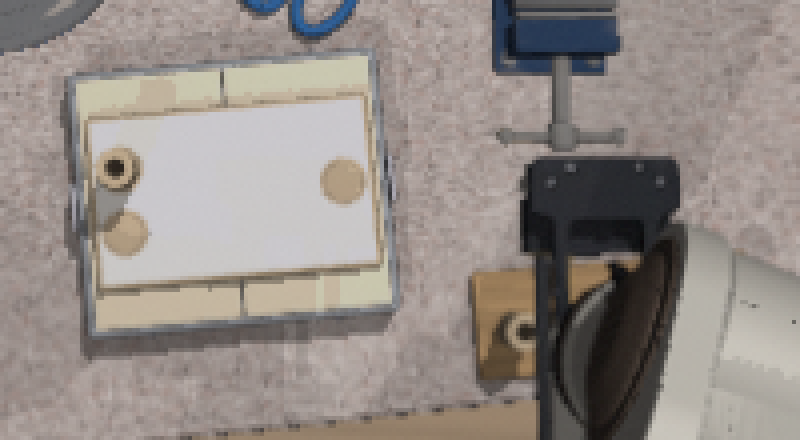

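View pics/g2.png

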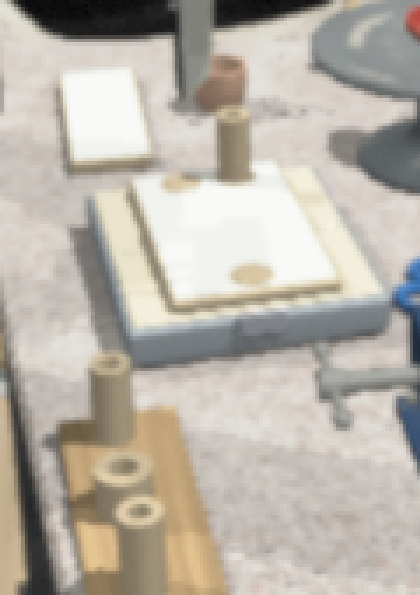

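```bash
python3 - <<'E'
from m1 import *
t=np.load('t1.npy')
p,P,d=hole(t,235+115/4,190+168/4,.092); print(p,P,d,'want',Bp(.02,.07))
# joint check for place with jaws along base y
pick([.3891,-.1734],.030,0,15)
im=viewer.get_image('side'); save(im,'h2.png',(170,100,310,340),2.4)
E
```

```text
[263.27983024 231.55659705] [0.4897747  0.07920103 0.092     ] 4.512414601055554 want [0.49058611 0.07945985]
ik [(np.float64(0.04925075228060494), 0), (np.float64(2.7364913604181482), 180)]
at t 33.24 tip [ 0.3895 -0.1736  0.0305] gap 0.0918 F [ 0.3 -0.1  0.2]
closed t 34.31 tip [ 0.3891 -0.1734  0.03  ] gap 0.0237 F [-0.1 -0.  -0.7]
lifted t 35.41 tip [ 0.3882 -0.1731  0.219 ] gap 0.0236 F [-0.3  0.3 -0.5]
```

View pics/h2.png

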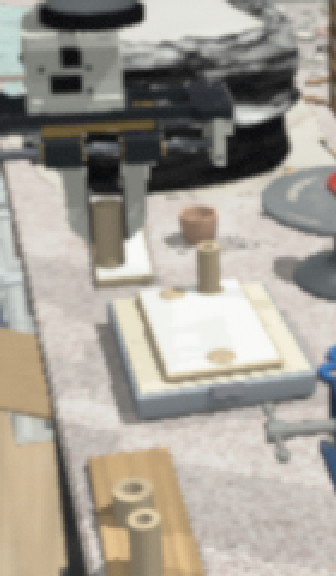

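```bash
python3 - <<'E'
from h import *
place(Bp(-.02,.07),.0645,95.35)
pick([.3966,-.3108],.030,0,15)
place(Bp(0,-.07),.0645,5.35)
over([.40,.25],.25,0); st()
t=viewer.get_image('top'); np.save('t2.npy',t); save(t,'i1.png',(150,190,435,300),2.8)
im=viewer.get_image('side'); save(im,'i2.png',(190,170,310,340),3.5)
E
```

```text
ik [(np.float64(1.0370657425559862), 95.35), (np.float64(2.0848974277859114), 275.35)]
down t 37.94 tip [0.4506 0.0758 0.0643] gap 0.0238 F [0.1 0.2 0.6]
open t 39.12 tip [0.4507 0.0757 0.0645] gap 0.0915 F [-0.3  0.2 -0.3]
up t 40.23 tip [0.451  0.0757 0.2202] gap 0.0917 F [-0.1  0.  -0.4]
ik [(np.float64(0.7180978271770764), 0), (np.float64(3.2892323748345405), 180)]
at t 42.92 tip [ 0.3966 -0.3108  0.03  ] gap 0.0917 F [ 0.  -0.2  0.4]
closed t 43.98 tip [ 0.3966 -0.3108  0.03  ] gap 0.0236 F [-0.1 -1.3  0.4]
lifted t 45.08 tip [ 0.3958 -0.3102  0.2189] gap 0.0239 F [-0.8  0.2 -0.2]
ik [(np.float64(0.49280890267978433), 5.35), (np.float64(3.0959256060627744), 185.35)]
down t 47.59 tip [ 0.4836 -0.0617  0.0643] gap 0.0235 F [ 0.3 -0.7 -0.5]
open t 48.77 tip [ 0.4837 -0.0618  0.0645] gap 0.0917 F [ 0.2 -0.8 -0.6]
up t 49.88 tip [ 0.4839 -0.0617  0.2202] gap 0.0918 F [-1.  -1.  -0.6]
ik [(np.float64(0.8214370705268671), 0), (np.float64(2.2775743853151065), 180)]
 t 51.12 tip [0.4003 0.2485 0.2491] gap 0.0919 F [ 0.7 -0.8 -0.2]
```

View pics/i1.png

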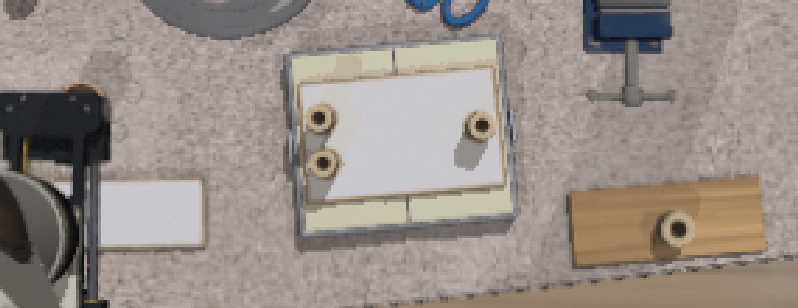

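View pics/i2.png

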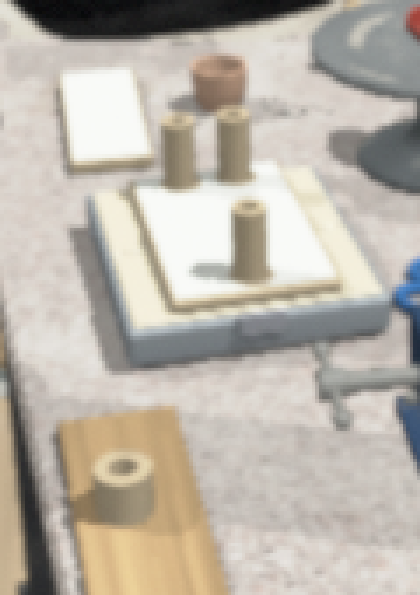

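```bash
python3 - <<'E'
from m1 import *
t=np.load('t2.npy')
for u,v,w in [(150+319/2.8,190+118/2.8,Bp(.02,.07)),(150+322/2.8,190+163/2.8,Bp(-.02,.07)),(150+481/2.8,190+126/2.8,Bp(0,-.07))]:
    p,P,d=hole(t,u,v,.092,7); print(((P[:2]-w)*1000).round(1),d)
pick([.5028,.300],.014,20,12)
place(b,.0565,5.35)
over([.4048,.25],.22,1.33); st()
t=viewer.get_image('top'); np.save('t3.npy',t); save(t,'j1.png',(150,190,435,300),2.8)
im=viewer.get_image('side'); save(im,'j2.png',(190,170,310,340),3.5)
E
```

```text
[-0.8 -0.2] 4.508003637536952
[-0.1 -0.3] 4.503588353776732
[-0.6 -0.2] 4.4903164535424995
ik [(np.float64(0.3438626904564851), 20), (np.float64(2.9280581692967598), 200)]
at t 53.08 tip [0.5023 0.2997 0.0134] gap 0.0918 F [-0.2 -0.9  0.5]
closed t 53.86 tip [0.5028 0.3    0.0141] gap 0.0468 F [ 0.1 -0.1 -0. ]
lifted t 55.04 tip [0.5019 0.2994 0.2187] gap 0.0467 F [-0.2 -0.4 -1.5]
ik [(np.float64(0.378304433058239), 5.35), (np.float64(2.1093133889369327), 185.35)]
down t 57.68 tip [0.477  0.0078 0.0562] gap 0.0469 F [ 0.1  1.1 -1.4]
open t 58.57 tip [0.4772 0.0079 0.0565] gap 0.0918 F [ 0.   0.2 -0.7]
up t 59.71 tip [0.4772 0.0079 0.2201] gap 0.0921 F [ 0.4 -0.3 -0.1]
ik [(np.float64(0.6450162231680189), 1.33), (np.float64(2.4340806242184385), 181.33)]
 t 60.7 tip [0.4049 0.2484 0.2189] gap 0.0916 F [-0.3 -0.7 -0.6]
```

View pics/j1.png

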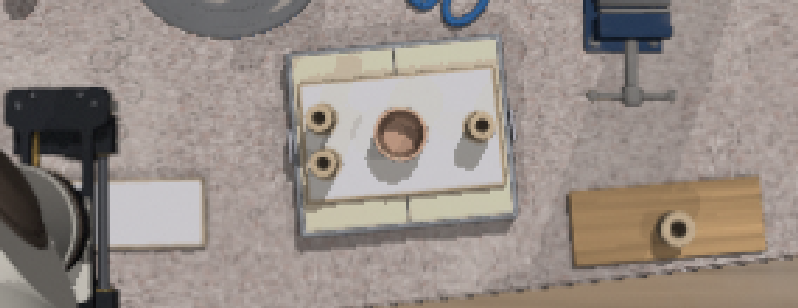

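View pics/j2.png

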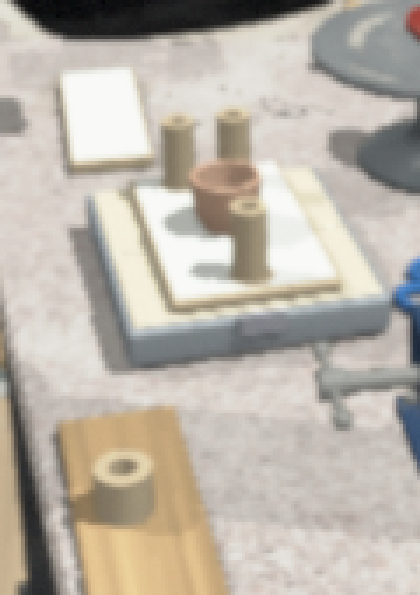

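```bash
python3 - <<'E'
from h import *
c=[.4048,.2791]
print(proj('top',[[.4048,.2791,.012]]))
over(c,.15,1.33); lin(c,.03,.2); 
f0=np.mean([manip.current_force()[2] for _ in range(5)])
for z in (.012,.008,.006,.004,.003):
    lin(c,z,.05); f=manip.current_force()[2]-f0
    if f>5: print('contact',z,f); break
st('at'); effector.close(f_grip=35); st('closed')
lin(c,.06,.05); manip.sleep(.2); st('lift')
im=viewer.get_image('side'); save(im,'k2.png',(150,100,310,290),3)
E
```

```text
[[188.01625128 265.73793243]]
ik [(np.float64(0.1489584503748732), 1.33), (np.float64(2.8144753641846156), 181.33)]
at t 63.46 tip [0.4047 0.2791 0.003 ] gap 0.092 F [0.5 0.2 0.6]
closed t 64.03 tip [0.4048 0.2791 0.003 ] gap 0.0634 F [-0.2 -0.8  0.4]
lift t 65.52 tip [0.4046 0.279  0.0597] gap 0.0633 F [-0.1  0.4 -3.1]
```

View pics/k2.png

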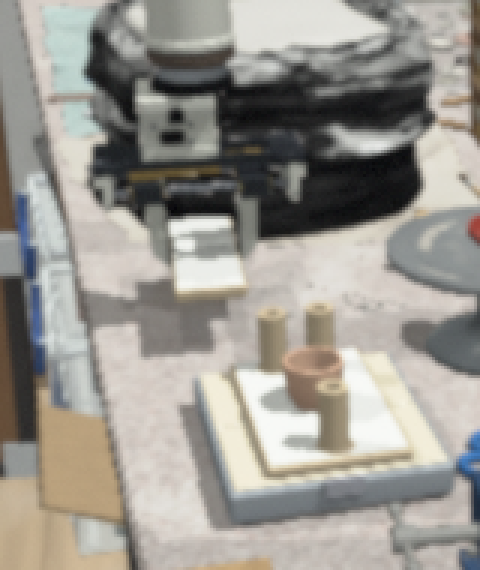

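```bash
python3 - <<'E'
from h import *
c=[.4048,.2791]
lin(c,.22,.15); over(b,.22,5.35); lin(b,.13,.12); manip.sleep(.2); st()
im=viewer.get_image('side'); save(im,'l2.png',(190,130,310,300),3.5)
E
```

```text
ik [(np.float64(0.698623709359972), 5.35), (np.float64(1.7464203967885108), 185.35)]
 t 68.97 tip [0.4779 0.0079 0.1308] gap 0.064 F [-0.2 -0.3 -2.7]
```

View pics/l2.png

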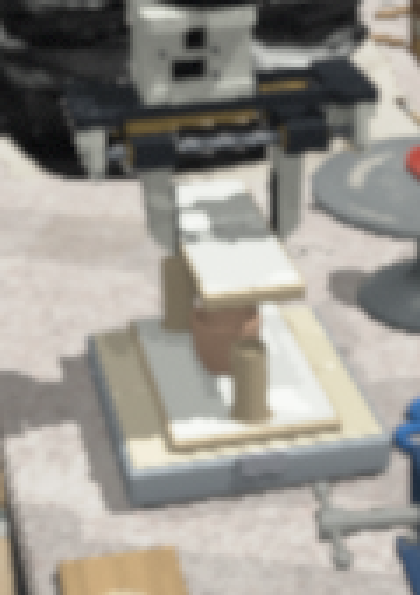

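Shelf is held level over the props (crop (245,240)); the near prop and cup are still standing beneath it. I'll lower it with a force guard.

```bash
python3 - <<'E'
from h import *
lin(b,.102,.08); manip.sleep(.1)
f0=np.mean([manip.current_force()[2] for _ in range(8)]); z=.102
while z>.0930:
    z-=.001; lin(b,z,.03); f=np.mean([manip.current_force()[2] for _ in range(4)])-f0
    if f>1.8: break
print('z',z,'df',f); st('down')
effector.open_jaws(); st('open'); lin(b,.16,.08); lin(b,.25,.25)
over([.40,.30],.28,0); manip.sleep(.3); st()
t=viewer.get_image('top'); np.save('t4.npy',t); save(t,'m1.png',(150,150,435,300),2.8)
im=viewer.get_image('side'); np.save('s4.npy',im); save(im,'m2.png',(190,150,340,340),3.1)
E
```

```text
z 0.09399999999999999 df 10.172784743927304
down t 71.62 tip [0.4775 0.0079 0.095 ] gap 0.0635 F [-2.8 -0.1  7.5]
open t 72.29 tip [0.4772 0.0079 0.094 ] gap 0.0913 F [ 0.1 -0.5 -0.2]
ik [(np.float64(0.7582060401981601), 0), (np.float64(2.3454083657078826), 180)]
 t 75.23 tip [0.4005 0.2991 0.2799] gap 0.0919 F [-0.1  0.2 -1.3]
```

View pics/m1.png

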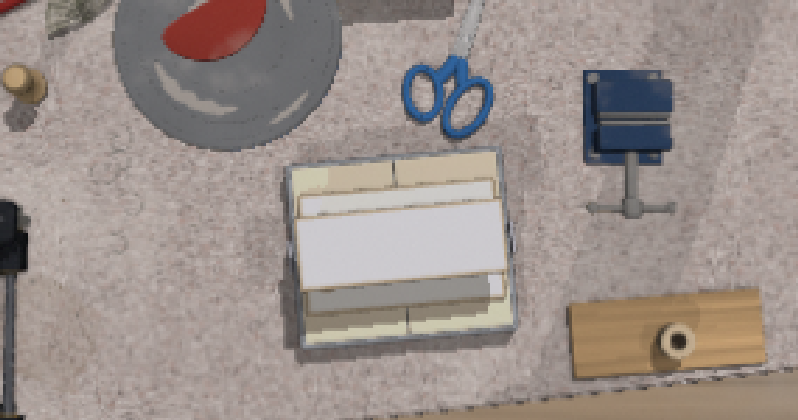

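View pics/m2.png

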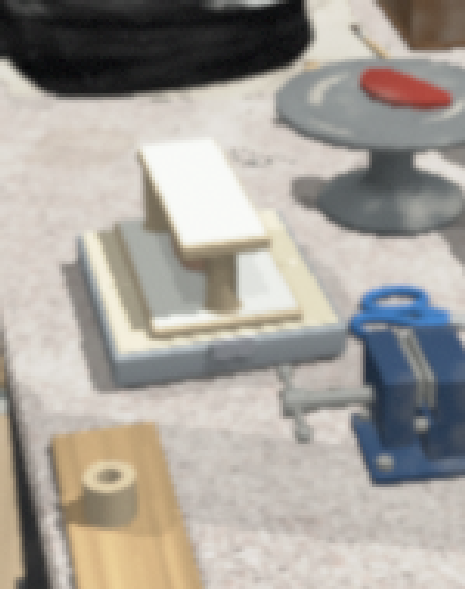

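```bash
python3 - <<'E'
from meas import *
t=np.load('t4.npy'); box=[248,215,340,265]
c=crop(t,box).astype(int); m=((c.min(2)>168)&(c.max(2)-c.min(2)<22)).astype(np.uint8)
m=cv2.morphologyEx(m,cv2.MORPH_OPEN,np.ones((97,97)))
cs,_=cv2.findContours(m,cv2.RETR_EXTERNAL,cv2.CHAIN_APPROX_NONE); ct=max(cs,key=cv2.contourArea)
r=cv2.minAreaRect((cast('top',back(ct[:,0,:],box),.104)[:,:2]*1000).astype(np.float32)); print(r,b,np.degrees(yaw))
a=np.load('s0.npy').astype(int); s=np.load('s4.npy').astype(int)
d=np.abs(a-s).sum(2)
print('change scissors/vise',d[235:262,300:390].mean(),'kidney',d[168:188,300:340].mean(),'squat',d[295:312,215:228].mean())
for i in ('s0','s4'): pass
E=Bp
P=[[*Bp(x,y),.104] for x in(-.032,.032) for y in(-.09,.09)]
im=cv2.resize(np.load('s4.npy'),None,fx=4,fy=4,interpolation=cv2.INTER_CUBIC)
for p in proj('side',P): cv2.drawMarker(im,tuple(((p+.5)*4).astype(int).tolist()),(255,0,0),cv2.MARKER_CROSS,16,1)
save(im,'n2.png',(800,720,1240,1080),1.6)
E
```

```text
((476.7478942871094, 7.9737548828125), (58.387359619140625, 174.28785705566406), 5.365941047668457) [0.4772 0.0079] 5.35
change scissors/vise 22.741152263374484 kidney 4.62875 squat 24.104072398190045
```

View pics/n2.png

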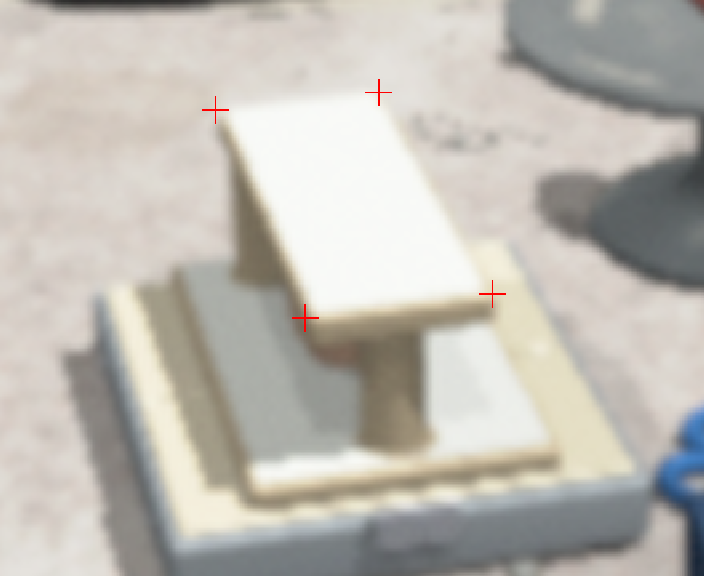

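```bash
python3 - <<'E'
from m1 import *
for f in ('t0','t4'):
    t=np.load(f+'.npy').astype(int)
    m=(t[...,2]-t[...,0]>50); m[:,:285]=0; m[:,335:]=0
    k=(t[...,0]-t[...,1]>90); k[:140]=0;k[180:]=0;k[:,:205]=0;k[:,250:]=0
    print(f,hole(t.astype(np.uint8),391.5,271.2,.036)[1],[np.argwhere(x).mean(0).round(2) for x in (m,k)])
manip.hand_in(); print(manip.current_clock())
E
```

```text
t0 [ 0.39125486 -0.24270677  0.036     ] [array([182.9 , 309.83]), array([nan, nan])]
t4 [ 0.39125902 -0.24270515  0.036     ] [array([182.8, 309.8]), array([nan, nan])]
the job is handed in; nothing more can be done
the job is handed in; nothing more can be done<stdin>:6: RuntimeWarning: Mean of empty slice.
  ret = um.true_divide(
```

The layer is built and handed in. The clock stood at about 75 s of the 125 s allowed.

**What I did:** I stood the three tall props on the three bare marks, then put the cup in the middle of the lower shelf. Last, I laid the upper shelf across the props.

**What went wrong on the way:** My first grasp closed on nothing, and the prop stayed where it was. The real fingertips sit about 34 mm higher than the reported TCP. I measured this by touching the lower shelf gently with the shut fingers and corrected every height after that.

**Last checks:**
- **Props:** all three measured within 1 mm of their marks, before the upper shelf went on.
- **Cup:** it looked upright and central in the pictures, well clear of the props. I did not measure it after placing, and the upper shelf now mostly hides it.
- **Upper shelf:** its centre is within about 0.5 mm of the lower shelf's centre and its direction within 0.1°. It looks level in the side view, where its corners fall about 1–3 px from where I expected them.
- **Setting the shelf down:** it met the props about 1 mm higher than planned, with a brief push of about 10 N.
- **Squat prop and scissors:** unmoved between the first and last pictures (squat prop within 0.01 mm, scissors within 0.1 px).
- **Rubber kidney:** my colour mask for it found nothing, so that check failed. It looks in place on the banding wheel, and that part of the side view barely changed.

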